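# Lock the depth dial and raise the marking rod of a violin thicknessing stand

### The arm

A 6-joint arm with a two-finger parallel gripper is mounted at the origin on the work surface. World frame = base frame: x ahead of the robot, y to its left, z up, the work surface at z = 0. Lengths are in mm, angles in rad, forces in N, time in s.
With the tool pointing down it reaches from about 325 to 850 mm from the base axis. Payload 4.4 kg.
Tool frame: the origin (TCP) lies at the very end of the fingers, on their centre line; the grasp point (between the pads) lies 19 mm behind it; z points along the fingers, y is the line along which they close (so a half turn about z gives the same grasp; the last joint's range is limited). The gripper opens to 94 mm and grips with 3 to 60 N. Pads are 16 mm wide; open, the fingers measure 119 mm over their backs; the gripper's body (75 mm by 177 mm) begins 78 mm behind the grasp point.
Start: joints at [-1.292, 0.207, 1.542, -0, 1.393, -0.15], TCP at [239.584, -522.711, 205.447] pointing down, gripper open.
Joint ranges: [-2.73, 2.73], [-0.86, 2.22], [0.23, 2.46], [-1.11, 4.25], [0.08, 2.63], [-2.82, 2.82]. Speed limits (rad/s): [2.79, 2.79, 3.14, 3.14, 3.14, 3.14].

### API

Orientations are given as a unit quaternion [x, y, z, w].
In Python, from plant import r gives the robot as it stands.
- The arm moves only by the tool nudge_tcp, called after "Call:" as a command line: name --argument value ..., lists and objects as JSON in quotes. Schema: {"type":"object","properties":{"rows":{"type":"string"},"clamp_n":{"type":"number"},"only":{"type":"string"},"quiet":{"type":"boolean"},"lines":{"type":"string"}},"required":["rows"],"additionalProperties":false}. rows is a string of 1 to 10 rows, one to a line, with the numbers parted by spaces; each row has 7 numbers: dx, dy, dz in fractions of the full range, 1 being 600 mm, then a rotation vector rx, ry, rz in normalised numbers (1 is pi rad), then the finger opening in mm; each row is the pose to reach, as a shift and turn from the pose commanded when the call began, along the tool's axes at that moment; what a row does not reach only later rows make up. A row lasts 1/8 s, in which the tool goes at most 62.5 mm and 0.188 rad, less where a joint would pass 70% of its speed; a pose out of reach is approached as far as the arm can. The fingers move at their own pace and stop on an object; clamp_n is the grip in N (left out, the last holds). Time passes only in rows, so rows that do not move let the fingers close. The tool returns the time, the measured TCP pose, the force, the opening and the grip force at its end. only (a regular expression) keeps the lines of the reply that match it, lines (a string "A,B") keeps lines A to B, and quiet returns only ok. Shift and turn numbers lie between -1 and 1, and a call with a number outside is refused. Input that does not fit is refused with a message, and nothing moves.
- r.get_state(): the state, without advancing time (a new reading comes with each control period).
- r.snapshot(name): name is "scene" or "top" or "wrist"; returns the picture (420x560x3 uint8, red, green, blue); there is no depth.
- r.get_calibration(name): a dict with "K" (3x3 intrinsics, pixels), "R" (3x3) and "t" (3): a world point X has camera coordinates R X + t. Camera axes: x right, y down, z forward; pixel columns grow to the right and rows downward; lengths in mm; the calibration is good to about 2 mm. A picture is of the moment at which its call begins: read the wrist's pose just before it. get_calibration takes no time and is no camera call; for the wrist camera it gives the pose at the moment of the call.
- r.hand_in(): hands the job in; it is judged then, once.
The state is a dict: "clock": time; "q": joint angles; "qvel": joint speeds; "effort": joint torques, N m; "tool_pos": TCP position; "tcp_rot": TCP orientation; "force": force on the tool from outside, world axes, zero at the start; "torque": the same for the moment, N m; "gripper_width": finger opening in mm; "grasp_force": force on a finger pad.
Only numpy, scipy, OpenCV 4.12 (cv2) and the standard library are available. Lean on these libraries where they do the work, as an engineer would, in place of code of your own. Each camera call takes 0.05 s, during which the arm holds its last target. There are 200 camera calls.

### The job

Get the thicknessing stand ready for the violin plate to be shifted: turn the depth dial until its nose points at the little steel clip on the rim, leaving the clip where it is, then slide the lock fully home so that its tongue covers the dial's flange. Then take the marking rod by its head and draw it gently straight up through its guide, without forcing it sideways, until the groove turned in its shank stands just clear of the guide's mouth (about 5 mm above it), and finish holding it there in the gripper. Leave the gouge, the plane and the glue jar alone.

Things in the scene. Friction and masses are not known exactly. Their poses are not given: they have to be found in the camera images.
- stand: Thicknessing stand, fixed. Plywood board (18 mm thick, x -230 to 60, y +-210 mm) with a violin plate (top 28 mm above the bench), hold-downs 63 mm high at its y ends, and a grey column with an arm, its flat top 125 mm above the bench. Origin on the bench under the dial's axis; z up; -x faces roughly to the robot: the rod's guide is 110 mm from the dial's axis along -x. The lock is on the +y side.
- dial (a joint): Angle of the depth dial, 0 to 2.0 rad; grows clockwise seen from above. At 0 its nose points along the stand's -y, at 1.57 along the stand's -x (to the rod). It starts at 0.05 to 0.4, stays where it is left (friction 0.04 N m), no detents. It points at the clip when it equals clip.
- dial_grip (a point): On the dial's axis, 37 mm above the arm's top, the height to grip. The dial: an aluminium flange, 72 mm diameter, top 14 mm above the arm, with an upright black bar 32 mm long, 14 mm thick, from 14 to 48 mm above the arm. x axis: along the bar to the nose, a small dark steel pointer on the flange at one end of the bar; z up. It turns on a fixed seat, dark, 98 mm diameter, 6 mm high.
- clip (a joint): Angle of the index clip on the dial's rim, in the same measure as dial (0.85 to 1.5). It is the mark to which the dial is set. It holds by stiff friction and must not be shifted.
- clip_tab (a point): Top of the index clip, a steel tab 11 x 6 x 7 mm standing on the seat just outside the flange, 42.5 mm from the dial's axis. x axis: outward from the dial's axis; z up.
- lock (a joint): Travel of the lock, 0 (open, as at the start) to 0.025 m (fully home, at a stop); grows as it slides along the stand's -y towards the dial. Friction about 2 N; it stays where it is left.
- lock_top (a point): Top centre of the lock's upright dark steel tab, 50 mm above the arm's top. Tab 20 mm (stand x) by 14 mm (stand y), 47 mm tall; from its foot a tongue, 20 mm wide, its top 20 mm above the arm, points to the dial and ends 45 mm from the tab's centre. When open, the tab's centre is 88 mm from the dial's axis. Axes as the stand's.
- rod: Marking rod, steel, upright and loose, 0.25 to 0.5 kg: shank of 16 mm diameter in a bore of 17.5 mm; round head of 30 mm diameter, 109 to 139 mm above the foot, to be gripped. Origin at the centre of its foot, which stands on the violin plate at the start; z up along the rod, yaw meaningless. It slides freely and drops if let go.
- rod_groove (a point): Middle of the groove turned round the rod's shank, on the axis, 59 mm above the foot (50 mm below the head's underside). It starts 38 mm below the guide's mouth, hidden in the bore.
- guide_mouth (a point): Centre of the top opening of the rod's guide, level with the arm's top; z up along the bore. The bore is 75 mm long and open at the bottom, 22 mm above the violin plate; block around it 70 x 70 mm. The rod's head starts 12 mm above this point.
- gouge: Bystander: a gouge lying on the bench, wooden handle and steel blade, 230 mm long, 28 mm high. Origin under its middle.
- plane: Bystander: a small wooden plane, 130 x 45 x 62 mm, on the bench. Origin under its middle.
- gluejar: Bystander: a jar, 64 mm diameter, 85 mm high, standing on the board behind the violin plate. Origin under its middle.

How it is judged:
By the outcome, as a careful person would: the job done as asked, in the order asked, and still so for the second after the job is handed in, while the arm keeps its last pose, push and grip.
It also fails if it takes over 56 s, if anything falls off the work surface, if the arm or the gripper's body presses on something with over 40 N, if the wrist force passes 120 N, or if a joint passes its speed limit or range.

## Working session

There is one attempt and no reset: what is moved stays moved. The work goes in short steps, Python scripts to look and compute and a tool call to move; the robot and the scene stay as the last step left them, time stands still between calls to the robot, and variables do not carry over. Pictures are saved under pics/ and viewed, at most 10 in all, crops included, and the job is handed in when it is done.

```bash
ls; mkdir -p pics
```

Run:
```python
from plant import r
import cv2
for n in("scene","top"):
    cv2.imwrite(f"pics/{n}0.png",r.snapshot(n)[:,:,::-1]); c=r.get_calibration(n); print(n,c)
s=r.get_state();print(s)
```

```text
pics
plant.py
scene {'K': array([[507.40304148,   0.        , 282.63303128],
       [  0.        , 507.40304148, 215.22899786],
       [  0.        ,   0.        ,   1.        ]]), 'R': array([[ 0.87722827,  0.47973068, -0.0181392 ],
       [ 0.36063578, -0.68345167, -0.63469335],
       [-0.31687914,  0.55022931, -0.77255118]]), 't': array([-488.1418111 , -129.02786873, 1352.2740062 ])}
top {'K': array([[503.75336007,   0.        , 278.15992261],
       [  0.        , 503.75336007, 206.68089194],
       [  0.        ,   0.        ,   1.        ]]), 'R': array([[ 2.37150149e-02, -9.99718443e-01,  7.95412410e-04],
       [-9.92529305e-01, -2.36397096e-02, -1.19694374e-01],
       [ 1.19679477e-01,  2.04908374e-03, -9.92810467e-01]]), 't': array([  -5.71195104,  544.50648999, 1425.31029718])}
{'clock': 0.1, 'q': array([-1.29150658e+00,  2.07331580e-01,  1.54279844e+00,  1.46971015e-05,
        1.39347110e+00, -1.50489046e-01]), 'qvel': array([-3.45405484e-05, -1.48653328e-03, -2.56348629e-03,  2.87064186e-04,
        6.62865132e-04, -2.47885014e-04]), 'effort': array([-5.12525930e-04, -3.71866000e+01, -2.82293701e+01,  7.00565334e-02,
        3.11260123e-02, -4.67106383e-05]), 'tool_pos': array([ 239.38560357, -522.0127813 ,  204.41472731]), 'tcp_rot': array([ 9.76999771e-01,  2.13237987e-01, -5.74111925e-05, -1.00261594e-03]), 'force': array([-0.39807986,  0.58973817,  0.10087379]), 'torque': array([ 0.01193127, -0.01758508, -0.02660556]), 'grasp_force': 0.0, 'gripper_width': 94.15173096304393}
```

View pics/top0.png

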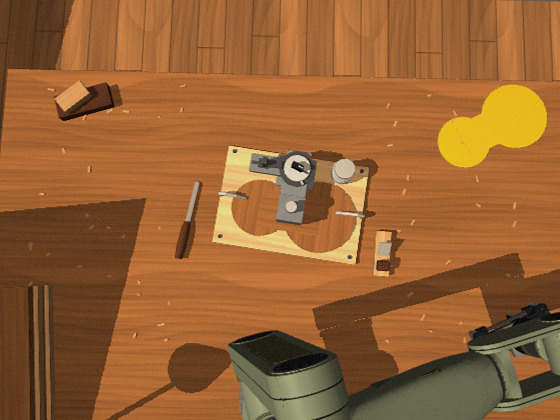

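View pics/scene0.png

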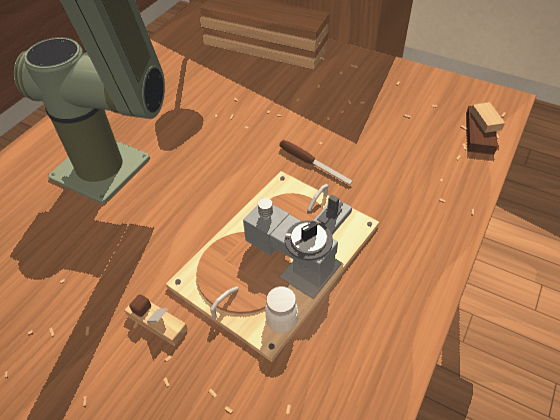

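The top view shows the stand upright at about (292,205), the dial near (298,168), the rod near (291,207), and the lock to the left at (265,162). In the scene view the dial is at (308,238), the rod head at (265,207) and the lock at (334,207). I'll enlarge both.

Run:
```python
import cv2,numpy as np
a=cv2.imread("pics/top0.png")[140:240,240:340]; b=cv2.imread("pics/scene0.png")[180:280,240:360]
f=lambda i,s:cv2.resize(i,None,fx=s,fy=s,interpolation=cv2.INTER_CUBIC)
A=f(a,4);B=f(b,4)
cv2.imwrite("pics/c0.png",cv2.copyMakeBorder(A,0,0,0,0,0)); 
C=np.zeros((400,800,3),np.uint8);C[:,:400]=A;C[:,400:]=B[:,:400];cv2.imwrite("pics/c0.png",C)
```

```text
(no output)
```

View pics/c0.png

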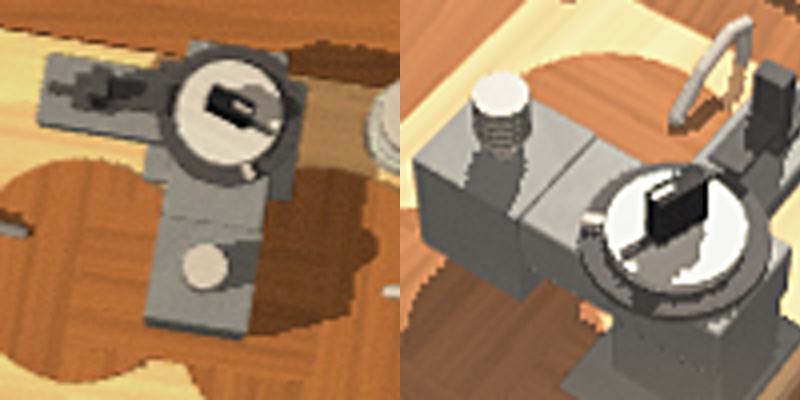

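The crop shows, in top-view pixels: flange centre (297.2,167.2), rod head centre (291.2,206.5), clip (302.5,183), nose tip about (308,172) and lock tab near (265,162). I'll back-project these.

Create h.py:
```python
from plant import r
import cv2,numpy as np
from scipy.spatial.transform import Rotation as Ro
def back(c,uv,z):
    d=c["R"].T@np.linalg.inv(c["K"])@np.array([*uv,1.]); o=-c["R"].T@c["t"]
    return o+d*(z-o[2])/d[2]
def proj(c,X):
    p=c["K"]@(c["R"]@np.asarray(X,float)+c["t"]); return p[:2]/p[2]
```

Run:
```python
from h import *
np.set_printoptions(precision=1,suppress=True)
T=r.get_calibration("top");S=r.get_calibration("scene")
D=back(T,(297.2,167.2),139);R=back(T,(291.2,206.5),167);C=back(T,(302.5,183),138);N=back(T,(308,172),142)
print(D,R,C,N,"dist",np.linalg.norm((D-R)[:2]),np.linalg.norm((D-C)[:2]))
print("scene", back(S,(240+276/4,180+226/4),139),back(S,(240+101/4,180+86/4),167),back(S,(240+193/4,180+220/4),138))
f=(R-D)[:2];th=np.arctan2(-f[1],-f[0]);print("yaw",th)
for P in(C,N):
    v=(P-D)[:2];phi=np.arctan2(v[1],v[0])-th; print("dialangle",(-np.pi/2-phi)%(2*np.pi))
s=r.get_state();print(s["tool_pos"],Ro.from_quat(s["tcp_rot"]).as_matrix());w=r.get_calibration("wrist");print(-w["R"].T@w["t"],w["R"],w["K"])
```

```text
[640.5 -42.  139. ] [529.6 -27.3 167. ] [597.7 -57.1 138. ] [627.5 -71.3 142. ] dist 111.9150041287192 45.42246492271895
scene [642.3 -41.4 139. ] [531.3 -22.2 167. ] [603.3 -56.9 138. ]
yaw -0.1317530468714339
dialangle 1.0985541465140507
dialangle 0.288243807135965
[ 239.4 -522.   204.4] [[ 0.9  0.4 -0. ]
 [ 0.4 -0.9  0. ]
 [ 0.  -0.  -1. ]]
[ 303.6 -492.9  383.6] [[ 0.4 -0.9 -0. ]
 [-0.9 -0.4  0.2]
 [-0.2 -0.1 -1. ]] [[339.6   0.  276.1]
 [  0.  339.6 210. ]
 [  0.    0.    1. ]]
```

Add to h.py:
```python
def yaw():
    M=Ro.from_quat(r.get_state()["tcp_rot"]).as_matrix(); return np.arctan2(M[1,0],M[0,0])
def rel(P,y=None):
    s=r.get_state();M=Ro.from_quat(s["tcp_rot"])
    d=M.inv().apply(np.array(P)-s["tool_pos"])
    y0=yaw(); print("d",d.round(1),"rz",None if y is None else round(y0-y,3),"yaw",round(y0,3),"tilt",(M.as_matrix()[2]).round(4))
```

```bash
python3 -c "
from h import *
rel([625,-42,300],1.14)"
```

```text
d [ 550.6 -275.9  -94.9] rz -0.71 yaw 0.43 tilt [ 3.e-04 -2.e-03 -1.e+00]
```

Careful with the scale: shifts go in shares of 600 mm and turns go in shares of pi rad. That gives: 500 mm is 0.8333, 450 mm is 0.75, -0.71 rad is -0.226.

Call:
nudge_tcp --rows "0 0 -0.1 0 0 0 94\n0.05 -0.025 -0.1583 0 0 0 94\n0.15 -0.075 -0.1583 0 0 -0.0318 94\n0.25 -0.125 -0.1583 0 0 -0.0637 94\n0.35 -0.175 -0.1583 0 0 -0.0955 94\n0.45 -0.225 -0.1583 0 0 -0.1273 94\n0.55 -0.275 -0.1583 0 0 -0.1592 94\n0.65 -0.325 -0.1583 0 0 -0.191 94\n0.75 -0.375 -0.1583 0 0 -0.226 94\n0.8333 -0.4167 -0.1583 0 0 -0.226 94"

```text
clock: 1.35
tool_pos: [574.7, -105.1, 300.0]
tcp_rot: [0.842, 0.54, -0.0, -0.0]
force: [0.9, -0.7, -0.1]
gripper_width: 94.0
grasp_force: 0.0
```

```bash
python3 -c "
from h import *
rel([625,-42,300],1.14)"
```

```text
d [78.3 19.4 -0.1] rz 0.0 yaw 1.14 tilt [-3.e-04 -6.e-04 -1.e+00]
```

Scaled: 78 mm is 0.13, 40 mm is 0.0667.

Call:
nudge_tcp --rows "0.0667 0.0167 0 0 0 0 94\n0.13 0.0317 0 0 0 0 94\n0.13 0.0317 0 0 0 0 94\n0.13 0.0317 0 0 0 0 94"

```text
clock: 1.85
tool_pos: [623.2, -44.4, 299.8]
tcp_rot: [0.842, 0.54, -0.001, -0.0]
force: [0.9, -0.6, 1.6]
gripper_width: 94.3
grasp_force: 0.0
```

Run:
```python
from h import *
c=r.get_calibration("wrist"); im=r.snapshot("wrist")[:,:,::-1]
np.savez("w1.npz",**{k:c[k] for k in c});cv2.imwrite("pics/w1.png",im)
cv2.imwrite("pics/w1b.png",cv2.resize(im,(800,600),interpolation=cv2.INTER_CUBIC))
```

```text
(no output)
```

View pics/w1b.png

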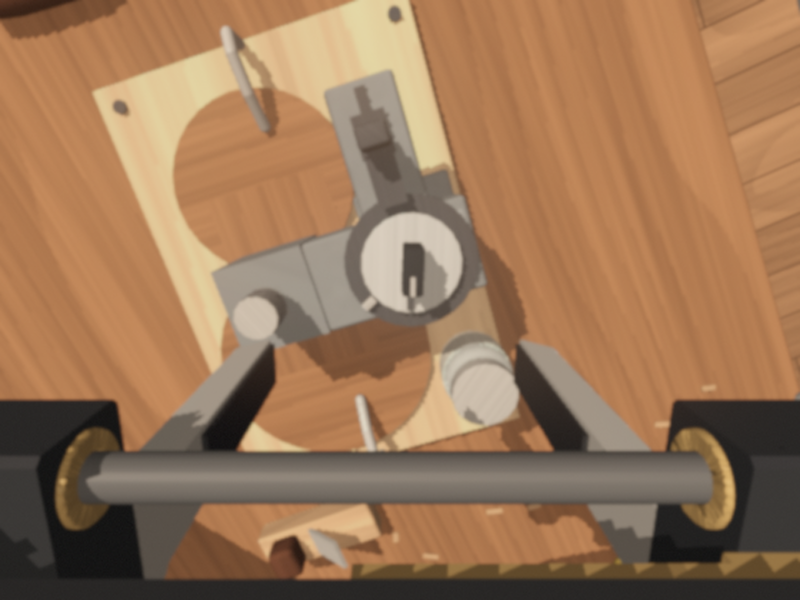

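The wrist view is clear. In the 800x600 enlargement the dial is at (411,262), clip (371,304), nose (417,303), rod head (257,317) and lock tab top (370,128). I'll enlarge the dial area for precise readings.

Run:
```python
import cv2
im=cv2.imread("pics/w1.png")[135:245,150:350]
cv2.imwrite("pics/w1c.png",cv2.resize(im,None,fx=4,fy=4,interpolation=cv2.INTER_CUBIC))
```

```text
(no output)
```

View pics/w1c.png

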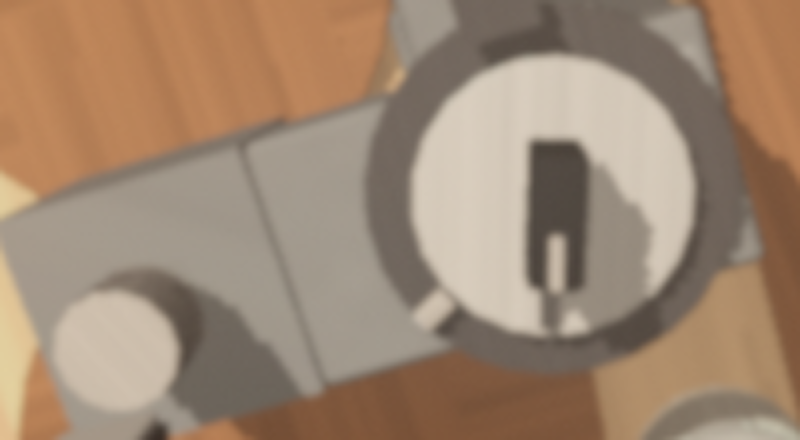

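Readings from the x4 crop: flange centre (553,196), rod head centre (117,350), clip top (434,311), nose tip (552,334), bar top end (558,142).

Create m.py:
```python
from h import *
np.set_printoptions(precision=1,suppress=True)
W=dict(np.load("w1.npz"));px=lambda x,y:(150+x/4-.375,135+y/4-.375)
D=back(W,px(553,196),139);R=back(W,px(117,350),167);C=back(W,px(434,311),138);N=back(W,px(552,334),141)
L=back(W,(370*.7-.15,127*.7-.15),175)
print(D,R,C,N,L,"dists",*[np.linalg.norm((D-q)[:2]) for q in(R,C,N,L)])
print("flange dia",np.linalg.norm(back(W,px(410,196),139)-back(W,px(697,196),139)),"head",np.linalg.norm(back(W,px(53,350),167)-back(W,px(180,350),167)))
f=(R-D)[:2];th=np.arctan2(-f[1],-f[0]);l=(L-D)[:2];print("yaw",th,"from lock",np.arctan2(l[1],l[0])-np.pi/2,"cam",-W["R"].T@W["t"])
for P in(C,N):
    v=(P-D)[:2];phi=np.arctan2(v[1],v[0]); print("dialangle",(-np.pi/2-phi+th)%(2*np.pi),"world",phi)
for wd in(-2.0,-1.95,-2.05,-2.1):
    u=np.array([np.cos(wd),np.sin(wd)]);n=np.array([-u[1],u[0]])
    print(wd,[((proj(W,[*(D[:2]+a*16*u+b*7*n),173])-[150,135])*4+1.5).round() for a,b in((1,1),(1,-1),(-1,-1),(-1,1))],((proj(W,[*(D[:2]+36*u),141])-[150,135])*4+1.5).round())
```

```bash
python3 m.py
```

```text
[639.3 -37.8 139. ] [530.5 -23.6 167. ] [598.9 -52.6 138. ] [624.4 -70.2 141. ] [651.8  52.6 175. ] dists 109.73452546520257 43.05447674877324 35.671408693481666 91.30116538571303
flange dia 72.618918317585 head 30.363550474031904
yaw -0.13047227686685314 from lock -0.13670850484704045 cam [653.1  19.6 478.8]
dialangle 1.089569636084236 world -2.7908382397459857
dialangle 0.3009925914749596 world -2.0022611951367093
-2.0 [array([587., 289.]), array([527., 289.]), array([527., 151.]), array([589., 151.])] [552. 335.]
-1.95 [array([591., 287.]), array([531., 290.]), array([524., 153.]), array([586., 150.])] [559. 335.]
-2.05 [array([584., 290.]), array([524., 288.]), array([531., 150.]), array([593., 153.])] [545. 335.]
-2.1 [array([580., 292.]), array([520., 286.]), array([535., 149.]), array([596., 155.])] [538. 335.]
```

```bash
python3 -c "
from h import *
rel([639.5,-38.5,145],1.14)"
```

```text
d [ 12.7  12.3 155.1] rz -0.001 yaw 1.139 tilt [-7.e-04 -9.e-04 -1.e+00]
```

Scaled: 155 mm is 0.2583, 147 mm is 0.245.

Call:
nudge_tcp --rows "0.0217 0.02 0.0667 0 0 0 44\n0.0217 0.02 0.1417 0 0 0 44\n0.0217 0.02 0.1917 0 0 0 44\n0.0217 0.02 0.225 0 0 0 44\n0.0217 0.02 0.245 0 0 0 44\n0.0217 0.02 0.2583 0 0 0 44\n0.0217 0.02 0.2583 0 0 0 44"

```text
clock: 2.78
tool_pos: [640.4, -37.4, 145.8]
tcp_rot: [0.842, 0.539, 0.0, 0.0]
force: [-0.2, 1.0, 0.5]
gripper_width: 44.0
grasp_force: 0.0
```

```bash
python3 -c "
from h import *
rel([639.5,-38.5,145],1.14)"
```

```text
d [-1.4 -0.3  0.8] rz -0.0 yaw 1.14 tilt [ 1.e-04  5.e-04 -1.e+00]
```

Call:
nudge_tcp --rows "0 0 0 0 0 0 30\n0 0 0 0 0 0 18\n0 0 0 0 0 0 8\n0 0 0 0 0 0 8\n0 0 0 0 0 0 8" --clamp_n 15

```text
clock: 3.4
tool_pos: [639.6, -36.9, 145.9]
tcp_rot: [0.842, 0.54, -0.0, -0.001]
force: [-4.5, 2.0, 4.3]
gripper_width: 13.8
grasp_force: 15.0
```

Call:
nudge_tcp --rows "0 0 0 0 0 0.0318 8\n0 0 0 0 0 0.07 8\n0 0 0 0 0 0.1082 8\n0 0 0 0 0 0.1464 8\n0 0 0 0 0 0.1846 8\n0 0 0 0 0 0.2165 8\n0 0 0 0 0 0.2387 8\n0 0 0 0 0 0.2515 8\n0 0 0 0 0 0.2515 8\n0 0 0 0 0 0.2515 8"

```text
clock: 4.65
tool_pos: [640.6, -38.0, 145.9]
tcp_rot: [0.985, 0.174, 0.0, 0.001]
force: [-0.7, -2.7, 3.6]
gripper_width: 14.1
grasp_force: 15.0
```

Scaled: -155 mm is -0.2583, -140 mm is -0.2333.

Call:
nudge_tcp --rows "0 0 0 0 0 0 30\n0 0 0 0 0 0 44\n0 0 -0.05 0 0 0 44\n0 0 -0.1333 0 0 0 60\n0 0 -0.2333 0 0 0 94\n0 0 -0.2583 0 0 0 94\n0 0 -0.2583 0 0 0 94\n0 0 -0.2583 0 0 0 94"

```text
clock: 5.65
tool_pos: [638.9, -36.9, 297.4]
tcp_rot: [0.985, 0.174, -0.002, -0.001]
force: [0.0, -0.1, -0.5]
gripper_width: 90.4
grasp_force: 0.0
```

Run:
```python
from h import *
c=r.get_calibration("wrist"); im=r.snapshot("wrist")[:,:,::-1]
np.savez("w2.npz",**{k:c[k] for k in c});cv2.imwrite("pics/w2.png",im)
u,v=proj(c,[640,-38,139]);x0,y0=max(0,int(u)-100),max(0,int(v)-75);print(x0,y0)
cv2.imwrite("pics/w2c.png",cv2.resize(im[y0:y0+150,x0:x0+200],None,fx=4,fy=4,interpolation=cv2.INTER_CUBIC))
```

```text
177 120
```

View pics/w2c.png

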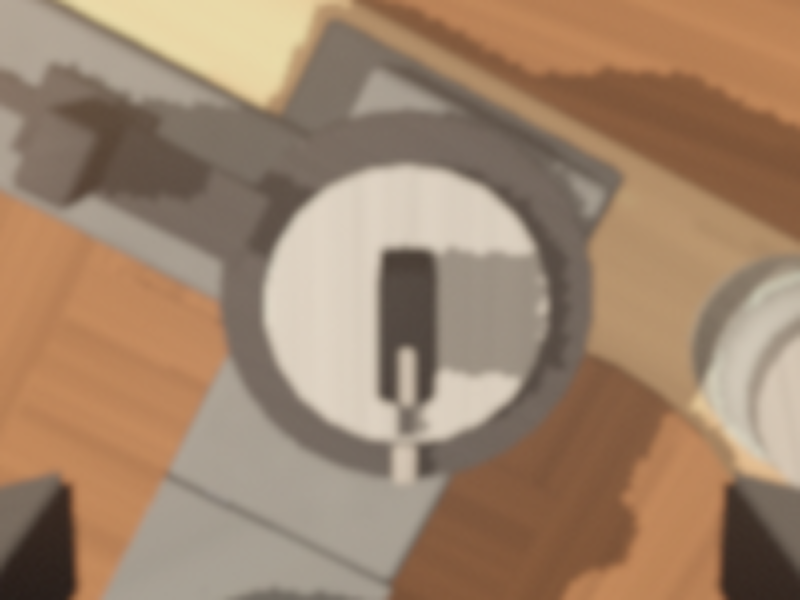

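The nose strip is at about (407,435), the clip at (404,463) and the flange centre at (406.5,304). They are nearly aligned, so I'll measure the residual at subpixel level.

Run:
```python
from h import *
W=dict(np.load("w2.npz"));g=cv2.cvtColor(cv2.imread("pics/w2.png"),cv2.COLOR_BGR2GRAY).astype(int)
print("cols",np.arange(270,288))
for y in list(range(182,244,2)): print(y,g[y,270:288])
b=lambda x,y,z:back(W,(177+x/4-.375,120+y/4-.375),z)
D=b(406.5,304,139);D0=np.array([639.6,-38,139])
print(D)
for nm,P in(("clip",b(404,463,138)),("nose",b(407,435,143)),("nose0",b(407,348,173)),("barL",b(381,300,173)),("barR",b(436,300,173))):
    v=(P-D)[:2];print(nm,P,np.linalg.norm(v),np.arctan2(v[1],v[0]))
```

```text
cols [270 271 272 273 274 275 276 277 278 279 280 281 282 283 284 285 286 287]
182 [208 196 172 145 129 125 123 117 114 117 119 121 126 135 152 172 187 189]
184 [205 181 133  83  69  68  68  67  68  66  66  67  67  70  84 112 139 151]
186 [200 172 122  79  68  68  68  68  67  67  67  67  66  68  74  96 124 142]
188 [194 161 113  80  73  73  72  73  72  73  72  71  71  72  74  91 120 140]
190 [188 151 104  81  76  78  77  77  75  76  76  76  75  75  75  89 117 139]
192 [187 148 102  80  77  77  76  76  76  76  75  75  74  75  76  91 119 139]
194 [187 148 103  80  77  77  77  77  76  75  74  75  74  74  75  91 119 140]
196 [187 148 102  81  78  76  76  77  76  75  74  74  73  73  77  92 119 139]
198 [187 147 102  80  76  76  76  76  75  74  75  74  75  73  76  91 119 140]
200 [187 148 102  79  76  76  75  75  74  74  74  73  73  74  75  92 120 140]
202 [187 148 101  79  76  75  75  74  74  73  74  73  74  73  74  90 118 139]
204 [186 148 102  79  75  75  75  74  74  74  74  74  73  72  74  90 118 139]
206 [187 148 101  79  74  77  87 102 111 106  91  78  74  73  74  90 119 139]
208 [18
[... 1159 characters left out ...]
03]
238 [124 121 119 120 140 170 192 197 194 185 162 124 100  98 104 114 122 122]
240 [154 154 153 153 159 171 181 183 181 176 165 153 148 150 151 151 148 137]
242 [160 160 160 159 160 161 162 163 163 163 161 161 160 160 158 152 139 121]
[639.81466935 -38.36379496 139.        ]
clip [599.47659909 -52.46868468 138.        ] 42.732982884717465 -2.8052145747498454
nose [608.41539342 -50.0041366  143.        ] 33.48749143385659 -2.786579523813222
nose0 [636.83746445 -39.44644142 173.        ] 3.167944500420468 -2.7928137873941346
barL [645.3664788  -30.01003659 173.        ] 10.030347307446238 0.984234023975559
barR [649.66745705 -41.77181919 173.        ] 10.425548174161719 -0.33301261048489694
```

The residual is about 0.015–0.02 rad short of the clip. I'll regrip and trim it.

Call:
nudge_tcp --rows "0 0 0.0833 0 0 0 44\n0 0 0.1667 0 0 0 44\n0 0 0.2083 0 0 0 44\n0 0 0.2333 0 0 0 44\n0 0 0.25 0 0 0 44\n0 0 0.2583 0 0 0 44\n0 0 0.2583 0 0 0 25\n0 0 0.2583 0 0 0 8\n0 0 0.2583 0 0 0 8\n0 0 0.2583 0 0 0 8" --clamp_n 15

```text
clock: 6.95
tool_pos: [640.9, -37.9, 146.3]
tcp_rot: [0.985, 0.174, 0.001, 0.001]
force: [0.4, -1.5, 1.7]
gripper_width: 13.8
grasp_force: 15.0
```

Call:
nudge_tcp --rows "0 0 0 0 0 0.0025 8\n0 0 0 0 0 0.0051 8\n0 0 0 0 0 0.0051 8\n0 0 0 0 0 0.0051 8"

```text
clock: 7.45
tool_pos: [640.9, -37.9, 146.3]
tcp_rot: [0.986, 0.166, 0.001, 0.001]
force: [1.5, -4.2, 4.5]
gripper_width: 14.0
grasp_force: 15.0
```

```bash
python3 -c "
from h import *
rel([0,0,0],1)"
```

```text
d [-593.3 -245.9  145.1] rz -0.666 yaw 0.334 tilt [ 0.0013  0.0017 -1.    ]
```

Call:
nudge_tcp --rows "0 0 0 0 0 0 30\n0 0 0 0 0 0 44\n0 0 -0.05 0 0 0 44\n0 0 -0.1333 0 0 0 60\n0 0 -0.2333 0 0 0 60\n0 0 -0.2583 0 0 0 30\n0 0 -0.2583 0 0 0 0\n0 0 -0.2583 0 0 0 0" --clamp_n 30

```text
clock: 8.45
tool_pos: [638.7, -36.7, 297.1]
tcp_rot: [0.986, 0.166, -0.003, -0.001]
force: [-1.4, -0.7, -0.9]
gripper_width: 33.2
grasp_force: 0.0
```

Run:
```python
from h import *
np.set_printoptions(precision=2,suppress=True)
W=r.get_calibration("wrist"); im=r.snapshot("wrist")[:,:,::-1];cv2.imwrite("pics/w3.png",im)
g=cv2.cvtColor(im,cv2.COLOR_BGR2GRAY).astype(int)
print(proj(W,[639.8,-38.4,139]),proj(W,[599.5,-52.5,138]))
u,v=proj(W,[599.5,-52.5,138]).round().astype(int)
print(u,v)
for y in(v-20,v-18,v-12,v-10,v-8,v,v+2):print(y,g[y,u-9:u+12])
```

```text
[278.51 195.46] [278.54 235.2 ]
279 235
215 [200 168 119  85  79  89 124 169 195 197 174 127  86  75  82 120 173 204
 214 215 215]
217 [201 171 123  85  77  88 123 169 195 197 174 127  85  75  83 122 174 205
 214 215 215]
223 [217 218 216 214 210 200 175 139 117 114 122 137 157 182 201 211 215 216
 216 216 215]
225 [217 218 217 215 211 200 176 138 115 113 122 136 151 164 179 198 211 215
 216 215 215]
227 [215 216 215 213 210 200 177 143 122 122 137 160 173 178 191 206 212 212
 211 207 198]
235 [111 111 111 111 120 147 181 200 204 201 191 164 120  87  81  83  89  99
 106 108 109]
237 [120 118 116 114 122 148 180 199 203 200 189 163 121  90  86  92 102 112
 117 116 112]
```

The nose and clip now agree within about 0.003 rad. Next is the lock: I'll push its tab from the outer side with closed fingers.

Scaled: 0.467 rad is 0.1487.

Call:
nudge_tcp --rows "0 0 0 0 0 0.0477 0\n0 0 0 0 0 0.0955 0\n0 0 0 0 0 0.1487 0\n0 0 0 0 0 0.1487 0"

```text
clock: 9.0
tool_pos: [639.2, -37.0, 298.0]
tcp_rot: [0.998, -0.066, -0.002, -0.0]
force: [0.3, -0.0, -0.5]
gripper_width: 0.1
grasp_force: 0.0
```

```bash
python3 -c "
from h import *
rel([655.5,78.6,147],-.133)"
```

```text
d [   1.6 -116.7  151. ] rz 0.002 yaw -0.131 tilt [-4.2e-03 -4.0e-04 -1.0e+00]
```

Scaled: 152 mm is 0.2533, -117 mm is -0.195.

Call:
nudge_tcp --rows "0 -0.1 0 0 0 0 0\n0 -0.195 0 0 0 0 0\n0 -0.195 0.0667 0 0 0 0\n0 -0.195 0.15 0 0 0 0\n0 -0.195 0.2083 0 0 0 0\n0 -0.195 0.2417 0 0 0 0\n0 -0.195 0.2533 0 0 0 0\n0 -0.195 0.2533 0 0 0 0\n0 -0.195 0.2533 0 0 0 0"

```text
clock: 10.12
tool_pos: [657.1, 78.7, 150.5]
tcp_rot: [0.998, -0.066, 0.002, -0.0]
force: [-0.0, 0.1, 0.2]
gripper_width: 0.7
grasp_force: 0.0
```

Run:
```python
from h import *
D=np.array([639.8,-38.4]);p=r.get_state()["tool_pos"][:2]-D
print("stand x,y",p@[.991,-.133],p@[.133,.991])
```

```text
stand x,y 1.562677771197599 118.30732197774124
```

Scaled: 33 mm is 0.055, 31 mm is 0.0517.

Call:
nudge_tcp --rows "0 0.0083 0.0033 0 0 0 0\n0 0.015 0.0033 0 0 0 0\n0 0.0217 0.0033 0 0 0 0\n0 0.0283 0.0033 0 0 0 0\n0 0.035 0.0033 0 0 0 0\n0 0.0417 0.0033 0 0 0 0\n0 0.0467 0.0033 0 0 0 0\n0 0.0517 0.0033 0 0 0 0\n0 0.055 0.0033 0 0 0 0\n0 0.055 0.0033 0 0 0 0"

```text
clock: 11.38
tool_pos: [651.3, 45.6, 146.3]
tcp_rot: [0.998, -0.067, -0.0, 0.0]
force: [0.9, 1.3, 0.8]
gripper_width: 0.5
grasp_force: 0.5
```

Run:
```python
from h import *
D=np.array([639.8,-38.4]);p=r.get_state()["tool_pos"][:2]-D
print("stand x,y",p@[.991,-.133],p@[.133,.991])
```

```text
stand x,y 0.1879915840692039 84.77146468996915
```

Only about 2 N of sliding force so far. I'll continue until the stop shows.

Scaled: 2 mm is 0.0033, 1 mm is 0.0017.

Call:
nudge_tcp --rows "0 0.0017 0 0 0 0 0\n0 0.0033 0 0 0 0 0\n0 0.0033 0 0 0 0 0" --only "pos|^force"

```text
tool_pos: [651.0, 44.0, 146.3]
force: [0.6, 1.9, -0.4]
```

Call:
nudge_tcp --rows "0 0.0017 0 0 0 0 0\n0 0.0033 0 0 0 0 0\n0 0.0033 0 0 0 0 0" --only "pos|^force"

```text
tool_pos: [650.8, 42.7, 146.3]
force: [1.2, 3.4, 0.6]
```

Call:
nudge_tcp --rows "0 0.0017 0 0 0 0 0\n0 0.0017 0 0 0 0 0" --only "pos|^force"

```text
tool_pos: [650.8, 42.6, 146.3]
force: [2.3, 7.3, -0.7]
```

Scaled: 2 mm is 0.0033, 1 mm is 0.0017.

Call:
nudge_tcp --rows "0 0.0017 0 0 0 0 0\n0 0.0033 0 0 0 0 0\n0 0.0033 0 0 0 0 0\n0 0.0033 0 0 0 0 0" --only "pos|^force"

```text
tool_pos: [650.8, 42.6, 146.4]
force: [2.8, 10.6, -0.3]
```

Call:
nudge_tcp --rows "0 0.0017 0 0 0 0 0\n0 0.0033 0 0 0 0 0\n0 0.0033 0 0 0 0 0\n0 0.0033 0 0 0 0 0" --only "pos|^force"

```text
tool_pos: [650.8, 42.5, 146.5]
force: [4.1, 14.0, -1.5]
```

The lock is at its stop: force rises to 14 N with no motion, and the tab is at the predicted place. I'll back off, rise and look.

Scaled: -150 mm is -0.25, -140 mm is -0.2333.

Call:
nudge_tcp --rows "0 -0.0167 0 0 0 0 0\n0 -0.0417 0 0 0 0 0\n0 -0.0417 -0.0667 0 0 0 0\n0 -0.0417 -0.15 0 0 0 20\n0 0 -0.2333 0 0 0 50\n-0.0833 0.0667 -0.25 0 0 0 60\n-0.1833 0.1167 -0.25 0 0 0 60\n-0.2 0.125 -0.25 0 0 0 60\n-0.2 0.125 -0.25 0 0 0 60\n-0.2 0.125 -0.25 0 0 0 60"

```text
clock: 14.62
tool_pos: [522.0, -21.3, 296.7]
tcp_rot: [0.998, -0.067, 0.0, 0.0]
force: [0.5, -0.5, -0.1]
gripper_width: 59.9
grasp_force: 0.0
```

Run:
```python
from h import *
c=r.get_calibration("wrist"); im=r.snapshot("wrist")[:,:,::-1]
np.savez("w4.npz",**{k:c[k] for k in c});cv2.imwrite("pics/w4.png",im)
print(proj(c,[530.6,-23.8,167]),proj(c,[639.8,-38.4,139]))
cv2.imwrite("pics/w4b.png",cv2.resize(im,(800,600),interpolation=cv2.INTER_CUBIC))
```

```text
[277.70235437 193.6464861 ] [277.66018311  71.16584608]
```

View pics/w4b.png

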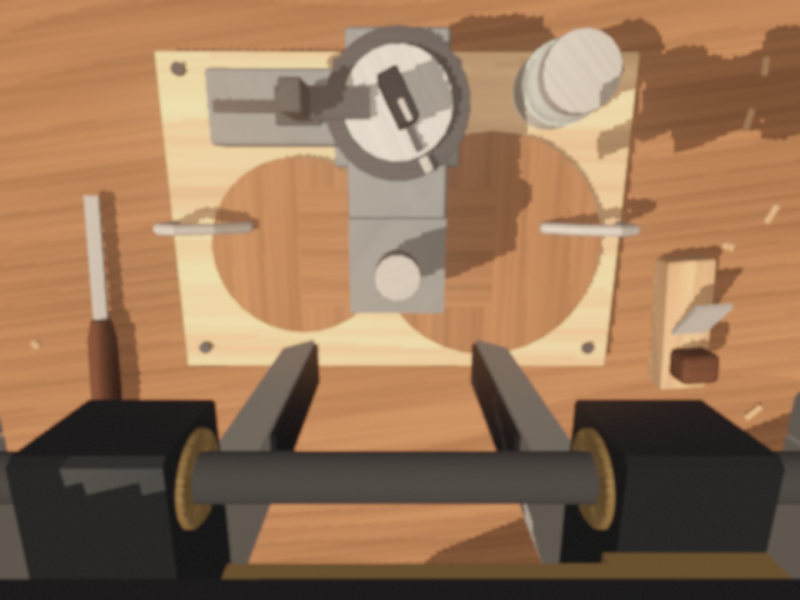

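The tongue covers the flange and the nose points at the clip. The rod head is at (397,277) in the enlargement, matching the predicted (277.7,193.6) in the original. Now I'll descend on the rod.

Run:
```python
from h import *
rel([530.7,-23.8,135],-.133)
c=dict(np.load("w4.npz"));g=cv2.cvtColor(cv2.imread("pics/w4.png"),cv2.COLOR_BGR2GRAY)
m=((g[170:220,255:300]>150)*255).astype(np.uint8)
n,l,s,ce=cv2.connectedComponentsWithStats(m);i=1+s[1:,4].argmax();print(s[i],ce[i]+[255,170],back(c,ce[i]+[255,170],167))
```

```text
d [  8.8   1.4 161.5] rz 0.0 yaw -0.133 tilt [ 4.e-04  2.e-04 -1.e+00]
[   0    0   45   50 1861] [274.71090811 197.90005373] [526.97862346 -20.5150975  167.        ]
```

Scaled: 161 mm is 0.2683, 157 mm is 0.2617.

Call:
nudge_tcp --rows "0.015 0.0023 0.0667 0 0 0 60\n0.015 0.0023 0.1417 0 0 0 60\n0.015 0.0023 0.2 0 0 0 60\n0.015 0.0023 0.2417 0 0 0 60\n0.015 0.0023 0.2617 0 0 0 60\n0.015 0.0023 0.2683 0 0 0 60\n0.015 0.0023 0.2683 0 0 0 60\n0.015 0.0023 0.2683 0 0 0 60"

```text
clock: 15.68
tool_pos: [531.0, -24.1, 136.7]
tcp_rot: [0.998, -0.067, 0.001, 0.0]
force: [-0.1, 0.1, -0.7]
gripper_width: 60.2
grasp_force: 0.0
```

```bash
python3 -c "
from h import *
rel([530.7,-23.8,135],-.133)"
```

```text
d [-0.4 -0.2  1.7] rz -0.0 yaw -0.133 tilt [ 2.5e-03  2.0e-04 -1.0e+00]
```

Well centred. I'll close slowly with moderate force.

Call:
nudge_tcp --rows "0 0 0 0 0 0 45\n0 0 0 0 0 0 36\n0 0 0 0 0 0 32\n0 0 0 0 0 0 28\n0 0 0 0 0 0 22\n0 0 0 0 0 0 22\n0 0 0 0 0 0 22" --clamp_n 25

```text
clock: 16.55
tool_pos: [530.0, -23.9, 135.6]
tcp_rot: [0.998, -0.067, 0.0, 0.0]
force: [-0.6, 0.4, 0.9]
gripper_width: 29.7
grasp_force: 25.0
```

Call:
nudge_tcp --rows "0 0 0 0 0 0 22\n0 0 0 0 0 0 22"

```text
clock: 16.8
tool_pos: [530.0, -24.0, 135.6]
tcp_rot: [0.998, -0.067, 0.0, 0.0]
force: [-0.4, -0.5, 1.5]
gripper_width: 29.9
grasp_force: 25.0
```

```bash
python3 -c "
from h import *
rel([530.7,-23.8,135],-.133);print(r.get_state()['torque'])"
```

```text
d [ 0.6 -0.2  0.6] rz -0.0 yaw -0.133 tilt [ 2.e-04  1.e-04 -1.e+00]
[-0.03790554  0.03648485  0.01014331]
```

Scaled: -20 mm is -0.0333, -18 mm is -0.03.

Call:
nudge_tcp --rows "0 0 -0.0017 0 0 0 22\n0 0 -0.005 0 0 0 22\n0 0 -0.01 0 0 0 22\n0 0 -0.015 0 0 0 22\n0 0 -0.02 0 0 0 22\n0 0 -0.025 0 0 0 22\n0 0 -0.03 0 0 0 22\n0 0 -0.0333 0 0 0 22\n0 0 -0.0333 0 0 0 22"

```text
clock: 17.92
tool_pos: [530.1, -23.9, 155.7]
tcp_rot: [0.998, -0.067, 0.0, 0.0]
force: [0.5, 0.4, -4.8]
gripper_width: 29.1
grasp_force: 25.0
```

Only the rod's weight shows (about 4–5 N) and there is no side force. I'll go on to 43 mm total.

Scaled: -23 mm is -0.0383, -22 mm is -0.0367.

Call:
nudge_tcp --rows "0 0 -0.0033 0 0 0 22\n0 0 -0.0083 0 0 0 22\n0 0 -0.0133 0 0 0 22\n0 0 -0.0183 0 0 0 22\n0 0 -0.0233 0 0 0 22\n0 0 -0.0283 0 0 0 22\n0 0 -0.0333 0 0 0 22\n0 0 -0.0367 0 0 0 22\n0 0 -0.0383 0 0 0 22\n0 0 -0.0383 0 0 0 22"

```text
clock: 19.18
tool_pos: [529.9, -23.8, 178.5]
tcp_rot: [0.998, -0.067, -0.0, -0.0]
force: [0.2, 0.7, -4.3]
gripper_width: 29.1
grasp_force: 25.0
```

Run:
```python
from h import *
c=r.get_calibration("scene"); im=r.snapshot("scene")[:,:,::-1]
for z in (125,130,180,210): print(z,proj(c,[530.5,-23.8,z]))
cv2.imwrite("pics/s2.png",cv2.resize(im[130:280,215:375],None,fx=4,fy=4,interpolation=cv2.INTER_CUBIC))
```

```text
125 [265.41720529 214.86014442]
130 [265.31210956 213.354832  ]
180 [264.21788197 197.68193771]
210 [263.52112427 187.70210351]
```

View pics/s2.png

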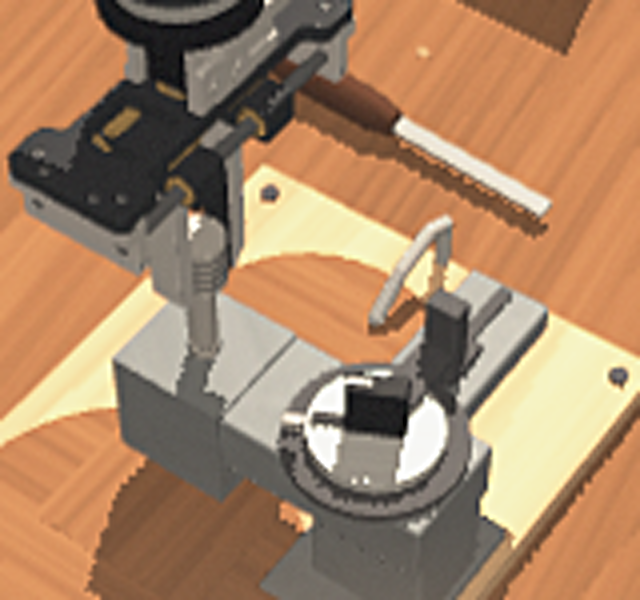

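The picture shows the groove just above the guide's mouth at (203,348), the lock home with its tongue over the flange, and the nose at the clip. The lift is 42.9 mm, so the groove is about 4.9 mm clear.

```bash
python3 -c "
from plant import r
s=r.get_state();print(s['tool_pos'],s['force'],s['gripper_width']);print(r.hand_in())"
```

```text
[529.89061005 -23.85351467 178.39287109] [ 0.37801667  0.5888977  -5.20304601] 29.69760605150605
the job is handed in; nothing more can be done
None
```

The job is handed in: the dial's nose points at the clip, the lock is fully home over the flange, and the gripper is holding the rod with its groove about 5 mm above the guide's mouth. The hand-in call returned no verdict.

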